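# Show the violet stain bottle to the bench camera in its mirror

## Task

Turn the filter selector until its white pointer clicks in at the violet dot, and let go of it. Then turn the sprung mirror on the camera stand by its blue handle until the camera, looking into the mirror, has the violet stain bottle in the middle of its view (the green aiming line on the bench follows the view and must point at the middle of that bottle). The mirror springs back if released, so finish while still holding it steadily at that angle; leave all three bottles standing where they are.

Things in the scene. Friction and masses are not known exactly. Their poses are not given: they have to be found in the camera images.
- selector: filter selector: grey box 96 x 90 mm, 35 mm high, fixed to the bench, white top plate with four coloured dots in an arc (from left to right as the robot sees it: black, yellow, violet, red) and a black knob. Origin: centre of its underside; x points away from the robot at yaw 0, z up. The knob's vertical axis is at (-8, 0) mm.
- knob_grip (a point): point on the knob's axis at the height to grip it, 60 mm above the bench. The grip is an upright black bar 44 mm long, 12 mm thick, from 40 to 72 mm above the bench, on a 52 mm disc whose top is 41 mm above the bench. The point's x axis runs along the bar and points to the end with the white pointer line.
- violet_dot (a point): centre of the violet dot on the selector's top plate, 38 mm from the knob's axis
- knob (a joint): angle of the selector knob, rad; grows clockwise seen from above. It has four detents: 0 black, 0.5 yellow, 1.0 violet, 1.5 red; end stops at -0.1 and 1.6. The pointer's direction in the selector's frame is 0.75 minus this value (counter-clockwise from +x). Let go between detents it snaps into the nearer one (up to about 0.06 N m).
- stand: camera stand fixed to the bench: flat aluminium plate 6 mm thick, a 100 mm disc with a 56 mm wide tongue to +y that ends 145 mm from the disc's centre. A grey camera (42 x 44 mm, top 56 mm above the bench) stands on the tongue at y = 116 mm and looks along -y, 35 mm above the bench, at the mirror. Origin: on the mirror's vertical axis, at bench height; z up.
- mirror_axis (a point): point on the mirror's vertical turning axis, 35 mm above the bench, where the camera's line of sight meets the mirror; axes as the stand's
- mirror (a joint): turn of the mirror about its vertical axis, rad; grows counter-clockwise seen from above, from 0 (rest) to 1.4 (stop). The face's normal points to 10 degrees plus this angle, counter-clockwise from the stand's +x; the camera lies at 90 degrees from +x. A weak spring (0.01 N m at rest, 0.09 N m at the stop) turns it back to 0 when let go.
- mirror_handle (a point): point on the mirror's axis inside its blue handle, 103 mm above the bench. The handle is an upright slab 38 mm long (parallel to the mirror), 12 mm thick, from 83 to 119 mm above the bench. Below it is the mirror, an upright plate 60 mm wide in a black frame, top 66 mm above the bench. x is the normal of the reflecting face, y runs along the face and the handle, z up.
- view_line (a point): point on the mirror's axis, 35 mm above the bench; its x axis is the camera's line of sight after reflection in the mirror. It turns twice as far as the mirror: its direction is -70 degrees plus twice the mirror angle, counter-clockwise from the stand's +x. A thin green line of light on the bench, from 54 to 139 mm from the axis, shows it.
- stain_violet: the violet stain bottle: small glass bottle with pale violet contents and black cap, 27 mm in diameter, 58 mm high, 135 to 195 mm from the mirror's axis on the bench. Origin: centre of its underside, z up. It is the one to show to the camera.
- stain_iodine: brown bottle of the same shape and size, standing loose near by; leave it alone. Origin: centre of its underside.
- immersion_oil: another brown bottle of the same shape and size, standing loose near by; leave it alone. Origin: centre of its underside.
Things that resemble listed ones, but are neither listed nor needed, are in the scene too. Leave any yellow look-alike of the stain_violet alone.

How it is judged (in metres and radians):
On the way, in this order (a step that is already met when the one before it is completed fails the run):
1. the selector is clicked in at the violet dot and let go (value of joint knob between 0.88 and 1.12 rad and contact force between the fingers and selector below 0.1 N), for 0.3 s.
2. the mirror is held so that the camera's reflected line of sight meets the violet bottle (value of joint knob between 0.88 and 1.12 rad and y of stain_violet in the frame of view_line between -0.012 and 0.012 m and x of stain_violet in the frame of view_line above 0.05 m and contact force between the fingers and stand above 0.3 N and velocity of joint mirror between -0.06 and 0.06 rad/s), for 0.5 s.
At the end, for the whole second after the job is handed in: selector within 0.12 rad of the violet dot; fingers still press on the camera stand's mirror (over 0.3 N), which is at rest (under 0.06 rad/s) with the reflected line of sight within 12 mm of the violet bottle's centre line; all three bottles upright within 12 mm of where they stood (all of step 2 and distance of each of stain_violet, stain_iodine, immersion_oil from where it was at the start of the episode below 0.012 m and angle between each of stain_violet, stain_iodine, immersion_oil's own z axis and vertical below 0.15 rad); the arm keeps its last pose, push and grip.
It fails at once if a bottle is pushed away or knocked over (distance of any of stain_violet, stain_iodine, immersion_oil from where it was at the start of the episode above 0.012 m or angle between any of stain_violet, stain_iodine, immersion_oil's own z axis and vertical above 0.3 rad).
It also fails if it takes over 43 s, if anything falls off the work surface, if the arm or the gripper's body presses on something with over 40 N, if the wrist force passes 120 N, or if a joint passes its speed limit or range.

## Robot

A 6-joint arm with a two-finger parallel gripper is mounted at the origin on a cart in front of the work surface, level with it; the furniture and walls round the work are solid. World frame = base frame: x ahead of the robot, y to its left, z up, the work surface at z = 0. Lengths are in mm, angles in rad, forces in N, time in s.
With the tool pointing down it reaches from about 275 to 1000 mm from the base axis. Payload 8.4 kg.
Tool frame: the origin (TCP) lies on the centre line of the jaws, within the pads' length; the fingertips stand 22 mm ahead of it and the grasp point (between the pads) lies 3 mm ahead of it; z points along the fingers, x is the direction in which the jaws open and shut, and the axes are right-handed (so a half turn about z gives the same grasp; the last joint's range is limited). The gripper opens to 85 mm and grips with 20 to 120 N. Pads are 22 mm wide; open, the fingers measure 114 mm over their backs; the gripper's body (76 mm by 85 mm) begins 54 mm behind the grasp point. The pads swing forward as they close: fully open they stand 13 mm farther back than shut.
Start: joints at [1.285, 0.353, 1.633, -0, 1.155, -0.002], TCP at [175.002, 600.002, 253.281] pointing down, gripper open.
Joint ranges: [-2.63, 2.63], [-0.92, 2.1], [0.06, 2.66], [-1.3, 4.44], [0, 2.69], [-3.02, 3.02]. Speed limits (rad/s): [2.22, 2.22, 2.79, 3.14, 3.14, 3.14].

## Interface

Orientations are given as [roll, pitch, yaw] about the fixed x, y, z axes, in that order (R = Rz(yaw) Ry(pitch) Rx(roll)).
In Python, from rig import status, viewer, job gives the robot as it stands.
- The arm moves only by the tool send_rows, never from a script. Its argument "plan" is a list of rows, each a list of 3 entries, a list of its own where there are three numbers: the shift along the tool's x, y, z in m, then the turn, a rotation vector about the tool's x, y, z in rad, then the opening, from -1 (shut) to 1 (fully open). In form: [[[x, y, z], [rx, ry, rz], jaw], ...]. A call has exactly 5 rows; each row is the pose to reach, as a shift and turn from the pose measured when the call began, along the tool's axes at that moment; what a row does not reach only later rows make up. A row lasts 1/12 s, in which the tool goes at most 41.7 mm and 7.16 degrees, less where a joint would pass 70% of its speed; a pose out of reach is approached as far as the arm can. A call with a gripper value outside its range is refused whole. The fingers move at their own pace and stop on an object; "squeeze" is the grip in N (left out, the last holds). Time passes only in rows, so rows that repeat a pose let the fingers close, or fill a call up. It gives the time, the measured TCP pose, the force and the opening at its end, in the units of the state.
- status.sense(): the state, without advancing time (a new reading comes with each control period).
- viewer.grab_frame(name): name is "side" or "top" or "wrist"; returns the picture (384x512x3 uint8, red, green, blue); there is no depth.
- viewer.camera_params(name): a dict with "intrinsics" (3x3 intrinsics, pixels), "xyz" and "orientation" of the camera in the world. Camera axes: x right, y down, z forward; pixel columns grow to the right and rows downward; lengths in mm; the calibration is good to about 2 mm. A picture is of the moment at which its call begins: read the wrist's pose just before it. camera_params takes no time and is no camera call; for the wrist camera it gives the pose at the moment of the call.
- job.sign_off(): hands the job in, once; it reports no verdict.
Trained networks look in the newest picture that a camera, given by its name, has taken for a name from the list of things; names that differ only in an ending like _2 or _b are one class to them, and where a whole thing is asked for, a point or a joint stands for the part that bears it (a point fixed in the world has none). Each returns a list of dicts, best first, with "p" (0 to 1); they miss things now and then, are a little off and sometimes report something else, mostly with a low value. They report only what shows in the picture. A call takes as long as a camera call. They do not tell look-alikes from the thing itself.
- viewer.cut_out(label, camera): "mask" (384x512 bool, what is visible of it) and "extent" ([left, top, width, height] in pixels, round what is visible of it).
The state is a dict: "clock": time; "qpos": joint angles; "qvel": joint speeds; "joint_efforts": joint torques, N m; "eef_pos": TCP position; "tcp_rot": TCP orientation; "contact_force": force on the tool from outside, world axes, zero at the start; "wrist_torque": the same for the moment, N m; "opening": opening from 0.0 (shut) to 1.0 (fully open).
Only numpy, scipy, OpenCV 4.12 (cv2) and the standard library are available. Lean on these libraries where they do the work, as an engineer would, in place of code of your own. Each camera call takes 0.05 s, during which the arm holds its last target.

## Working session

There is one attempt and no reset: what is moved stays moved. The work goes in short steps, Python scripts to look and compute and a tool call to move; the robot and the scene stay as the last step left them, time stands still between calls to the robot, and variables do not carry over. Pictures are saved under pics/ and viewed, and the job is handed in when it is done.

Besides the shell and the picture viewer there is one more tool, called after "Call:" as name([rows], argument=value, ...), one row to a line, values as JSON. send_rows: Moves the arm, as the interface text tells. Its arguments: {"type":"object","properties":{"plan":{"type":"array"},"squeeze":{"type":"number"}},"required":["plan"]}

```bash
mkdir -p pics; ls
python3 - <<'E'
from rig import status, viewer, job
import cv2,numpy as np
print(status.sense())
for n in ["top","side"]:
    f=viewer.grab_frame(n); cv2.imwrite(f"pics/{n}0.png",f[:,:,::-1]); print(n,viewer.camera_params(n))
    for l in ["selector","stand","stain_violet","stain_iodine","immersion_oil","knob_grip","mirror_handle"]:
        for d in viewer.cut_out(l,n): print(l,n,round(d["p"],2),d["extent"])
print(status.sense()["clock"])
E
```

```text
pics
{'clock': 0.0, 'qpos': array([ 1.28459298e+00,  3.53631693e-01,  1.63414132e+00, -2.41668409e-05,
        1.15519723e+00, -2.41930101e-03]), 'qvel': array([ 0.00017047,  0.00066877, -0.00108832, -0.00022193,  0.00128412,
       -0.00015041]), 'joint_efforts': array([-4.84862321e-04, -6.05258846e+01, -3.42057216e+01, -1.04616915e-04,
        9.53285722e-03,  5.04703394e-06]), 'eef_pos': array([174.88582014, 599.56643483, 252.56886141]), 'tcp_rot': array([3.14157389e+00, 1.37764364e-03, 1.28702204e+00]), 'contact_force': array([-0.05676742, -0.64106492,  0.08964067]), 'wrist_torque': array([-0.02268514, -0.00294692, -0.01008676]), 'opening': 0.9993046809888517}
top {'intrinsics': array([[447.1537242 ,   0.        , 247.50631116],
       [  0.        , 447.1537242 , 187.42295995],
       [  0.        ,   0.        ,   1.        ]]), 'xyz': array([460.69261343, -55.93020446, 985.046282  ]), 'orientation': array([-3.0048591 ,  0.02403833, -1.56499381])}
selector top 0.86 [136.4, 197.7, 54.4, 55.8]
selector top 0.27 [289.6, 152.9, 10.4, 15.5]
selector top 0.19 [322.5, 133.7, 12.3, 18.
[... 417 characters left out ...]
5251,   0.        , 255.52953451],
       [  0.        , 352.00035251, 192.94722437],
       [  0.        ,   0.        ,   1.        ]]), 'xyz': array([ 426.88173018, -720.32101248,  641.74492633]), 'orientation': array([-2.23813895,  0.01757129, -0.2594355 ])}
selector side 0.9 [193.8, 163.1, 44.7, 30.2]
selector side 0.59 [280.8, 221.5, 12.2, 24.1]
stand side 0.69 [206.3, 216.1, 57.0, 73.6]
stain_violet side 0.52 [330.5, 254.1, 10.8, 24.1]
stain_iodine side 0.76 [246.8, 206.6, 12.2, 22.2]
immersion_oil side 0.48 [280.1, 221.2, 16.2, 22.6]
knob_grip side 0.53 [203.4, 161.3, 16.5, 15.9]
mirror_handle side 0.95 [229.5, 232.7, 16.3, 47.7]
mirror_handle side 0.26 [195.0, 160.9, 40.9, 34.8]
0.8
```

Run:
```python
import cv2
a=cv2.imread("pics/top0.png"); b=cv2.imread("pics/side0.png")
cv2.imwrite("pics/topc.png",cv2.resize(a[100:270,120:400],(784,476),interpolation=cv2.INTER_CUBIC))
cv2.imwrite("pics/sidec.png",cv2.resize(b[140:310,170:370],(700,595),interpolation=cv2.INTER_CUBIC))
```

```text
(no output)
```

View pics/topc.png

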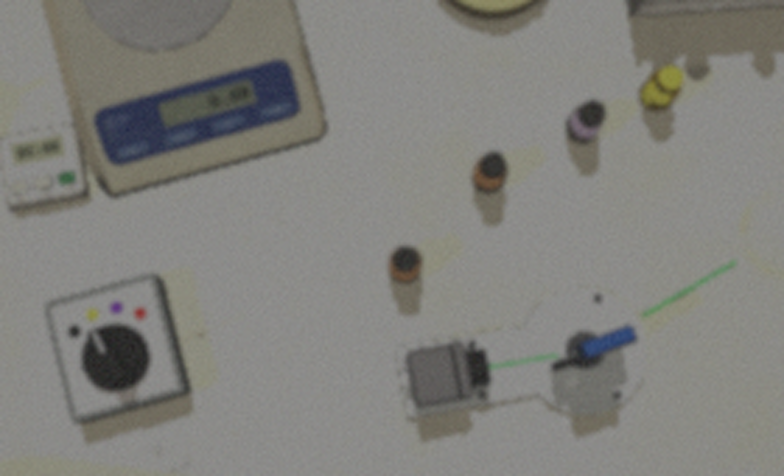

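View pics/sidec.png

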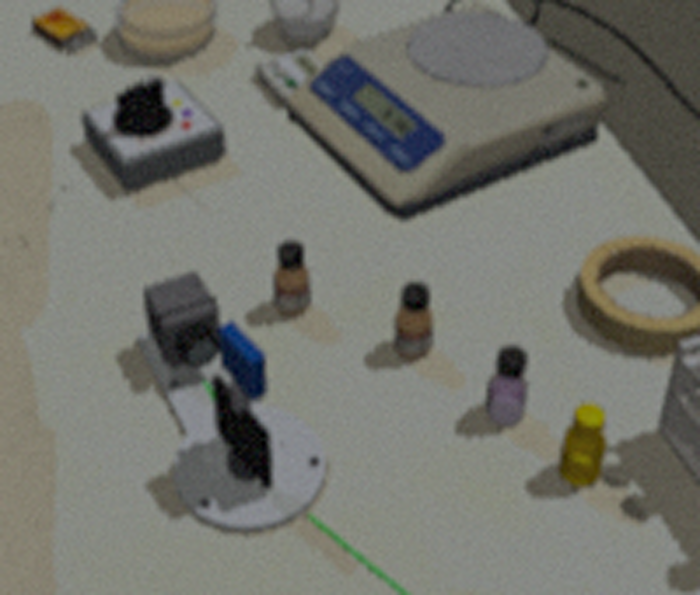

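View pics/top0.png

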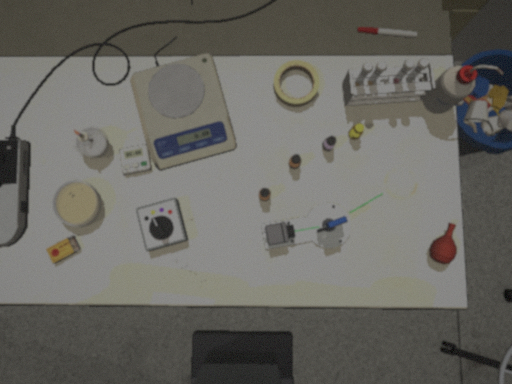

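Top view: the selector is at about (161,225), with its pointer near the yellow dot. The mirror is at (330,224) and the violet bottle at (329,144), with a yellow look-alike at (357,131). Next I'll compute the positions.

```bash
cat > h.py <<'E'
import numpy as np, cv2
from scipy.spatial.transform import Rotation as R
from scipy.optimize import least_squares
def cam(p): return p["intrinsics"],p["xyz"],R.from_euler("xyz",p["orientation"]).as_matrix()
def proj(c,P):
    K,t,M=c; q=(np.atleast_2d(P)-t)@M@K.T; return q[:,:2]/q[:,2:]
def onz(c,uv,z):
    K,t,M=c; uv=np.atleast_2d(uv); d=np.c_[uv,np.ones(len(uv))]@np.linalg.inv(K).T@M.T
    return t+d*((z-t[2])/d[:,2])[:,None]
E
python3 - <<'E'
from h import *
from rig import viewer
T=cam(viewer.camera_params("top"));S=cam(viewer.camera_params("side"))
tc=lambda *p:np.array(p)/2.8+[120,100]-.3
sc=lambda *p:np.array(p)/3.5+[170,140]-.3
dots=onz(T,tc([74,331],[93,314],[116,308],[140,313]),36)[:,:2]
def f(x): 
    a=x[2]+.75-np.array([0,.5,1,1.5]); return (x[:2]+38*np.c_[np.cos(a),np.sin(a)]-dots).ravel()
r=least_squares(f,[400,100,0]);print("sel",r.x,np.abs(r.fun).max())
print("corners",onz(T,tc([48,303],[157,275],[187,388],[75,421]),35))
print("pointer",onz(T,tc([92,333],[102,353]),[42]))
print("knobdisc",onz(T,tc([116,358]),41))
print("green",onz(T,tc([643,315],[735,263]),0))
print("handle top ends",onz(T,tc([587,350],[633,331]),119))
print("stand dots",onz(T,tc([598,298],[617,395]),6))
print("side disc", onz(S,sc([252,465],[315,461],[206,502]),6))
def two(pt,ps):
    def g(x):return np.r_[(proj(T,x)-pt).ravel(),(proj(S,x)-ps).ravel()]
    r=least_squares(g,[450,-50,50]);return r.x,np.abs(r.fun).max()
for n,a,b in [("iod",[406,257],[290,247]),("oil",[492,163],[414,291]),("vio",[592,113],[511,355])]:
    print(n,"cap top",onz(T,tc(a),58),onz(S,sc(b),58))
print("side bases",onz(S,sc([293,308],[413,350],[505,418]),0))
E
```

```text
sel [5.04956448e+02 1.51179572e+02 2.69331132e-01] 0.4082737862249246
corners [[546.36212568 204.81598061  35.        ]
 [568.19641081 121.57753168  35.        ]
 [482.22278304  96.38843754  35.        ]
 [456.9937344  180.72655308  35.        ]]
pointer [[523.0699568  168.46442385  42.        ]
 [507.99931389 160.34271307  42.        ]]
knobdisc [[504.32977204 149.81191145  41.        ]]
green [[ 541.77642186 -255.42126797    0.        ]
 [ 583.06186692 -328.49221384    0.        ]]
handle top ends [[ 507.72619375 -192.41647398  119.        ]
 [ 520.92104188 -224.19732925  119.        ]]
stand dots [[ 554.4574342  -219.55762779    6.        ]
 [ 479.2498906  -232.65867709    6.        ]]
side disc [[ 518.03890242 -210.94550333    6.        ]
 [ 558.2396274  -218.84142468    6.        ]
 [ 483.45128335 -231.64395277    6.        ]]
iod cap top [[579.67582782 -68.87551968  58.        ]] [[581.72686505 -67.69336837  58.        ]]
oil cap top [[ 651.16389098 -133.50894531   58.        ]] [[ 652.41766819 -135.98707901   58.        ]]
vio cap top [[ 689.69415343 -209.19176134   58.        ]] [[ 693.11816325 -210.67253004   58.        ]]
side bases [[ 581.90857255  -70.67837289    0.        ]
 [ 653.97103833 -136.28597704    0.        ]
 [ 693.05925635 -213.53960513    0.        ]]
```

```bash
cat >> h.py <<'E'
def go(x,y,z,yaw):
    from rig import status
    s=status.sense(); M=R.from_euler("xyz",s["tcp_rot"])
    d=M.inv().apply(np.array([x,y,z])-s["eef_pos"])/1000
    w=(M.inv()*R.from_euler("xyz",[np.pi,0,yaw])).as_rotvec()
    print("t",round(s["clock"],2),"pos",s["eef_pos"].round(1),"rot",s["tcp_rot"].round(3),"F",s["contact_force"].round(2),"open",round(s["opening"],3))
    print("shift",d.round(4),"rv",w.round(4),"rows",np.linalg.norm(d)/.0417,np.linalg.norm(w)/.125)
E
python3 - <<'E'
from h import *
go(505,151,180,2.09)
E
```

```text
t 0.8 pos [175.  600.  253.3] rot [ 3.142 -0.     1.287] F [ 0.06 -0.18 -0.28] open 1.002
shift [-0.3387  0.4425  0.0733] rv [ 0.    -0.    -0.803] rows 13.477963113490613 6.423822309210365
```

Call:
send_rows([
  [[-0.3387,0.4425,0.0733],[0,0,-0.803],1],
  [[-0.3387,0.4425,0.0733],[0,0,-0.803],1],
  [[-0.3387,0.4425,0.0733],[0,0,-0.803],1],
  [[-0.3387,0.4425,0.0733],[0,0,-0.803],1],
  [[-0.3387,0.4425,0.0733],[0,0,-0.803],1],
])

```text
clock: 1.22
eef_pos: [294.5, 437.1, 226.8]
tcp_rot: [3.141, -0.0, 1.899]
contact_force: [0.8, 0.2, -0.8]
opening: 0.999
```

```bash
python3 -c "
from h import *
go(505,151,180,2.09)"
```

```text
t 1.22 pos [294.5 437.1 226.8] rot [ 3.141 -0.     1.899] F [ 0.76  0.18 -0.77] open 0.999
shift [-0.3387  0.1068  0.0468] rv [ 4.000e-04 -1.000e-04 -1.906e-01] rows 8.591431547129021 1.5246390016403328
```

Call:
send_rows([
  [[-0.3387,0.1068,0.0468],[0,0,-0.1906],0.2],
  [[-0.3387,0.1068,0.0468],[0,0,-0.1906],0.2],
  [[-0.3387,0.1068,0.0468],[0,0,-0.1906],0.2],
  [[-0.3387,0.1068,0.0468],[0,0,-0.1906],0.2],
  [[-0.3387,0.1068,0.0468],[0,0,-0.1906],0.2],
])

```text
clock: 1.63
eef_pos: [414.9, 273.3, 200.3]
tcp_rot: [3.14, -0.0, 2.09]
contact_force: [1.0, 0.9, 0.2]
opening: 0.602
```

```bash
python3 -c "
from h import *
go(505,151,180,2.09)"
```

```text
t 1.63 pos [414.9 273.3 200.3] rot [ 3.14 -0.    2.09] F [0.95 0.92 0.24] open 0.602
shift [-0.1509  0.0174  0.0203] rv [ 0.0011 -0.0001  0.0003] rows 3.6762323838551865 0.00943611235144893
```

Call:
send_rows([
  [[-0.1509,0.0174,0.0203],[0,0,0],0.2],
  [[-0.1509,0.0174,0.0203],[0,0,0],0.2],
  [[-0.1509,0.0174,0.0203],[0,0,0],0.2],
  [[-0.1509,0.0174,0.0203],[0,0,0],0.2],
  [[-0.1509,0.0174,0.0203],[0,0,0],0.2],
])

```text
clock: 2.05
eef_pos: [507.7, 147.1, 179.6]
tcp_rot: [3.14, 0.001, 2.087]
contact_force: [-0.1, 0.0, 1.2]
opening: 0.602
```

Run:
```python
from h import *
from rig import viewer
p=viewer.camera_params("wrist");f=viewer.grab_frame("wrist");np.savez("w1.npz",K=p["intrinsics"],t=p["xyz"],o=p["orientation"])
cv2.imwrite("pics/w1.png",f[:,:,::-1]);print(p)
for d in viewer.cut_out("knob_grip","wrist"): print(d["p"],d["extent"])
go(505,151,63,2.09)
```

```text
{'intrinsics': array([[314.65811143,   0.        , 250.95328706],
       [  0.        , 314.65811143, 192.39458173],
       [  0.        ,   0.        ,   1.        ]]), 'xyz': array([436.30634639, 105.90544168, 300.72110394]), 'orientation': array([2.81383754e+00, 1.41098442e-03, 2.08778968e+00])}
0.8 [225.0, 155.2, 57.4, 72.4]
t 2.15 pos [505.3 150.  179.8] rot [ 3.141 -0.     2.088] F [-1.13  0.16 -0.14] open 0.602
shift [9.000e-04 1.000e-04 1.168e-01] rv [ 0.0007 -0.0004 -0.0024] rows 2.801613042881829 0.020521909901034203
```

View pics/w1.png

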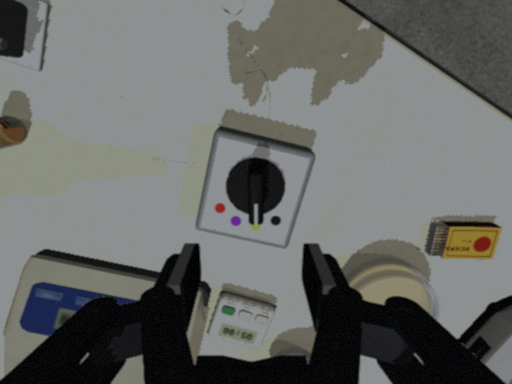

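The wrist view shows the pointer at yellow, about (256,227), with the disc centred at (255,185). The bar is upright in the image, so it lies square to the jaws. I'll refine the knob axis from this view.

Run:
```python
from h import *
from rig import viewer
p=np.load("w1.npz");W=cam(dict(intrinsics=p["K"],xyz=p["t"],orientation=p["o"]))
dots=onz(W,[[276,220.5],[256,227],[236,220.5],[220,208]],36)[:,:2]
def f(x): 
    a=x[2]+.75-np.array([0,.5,1,1.5]); return (x[:2]+38*np.c_[np.cos(a),np.sin(a)]-dots).ravel()
r=least_squares(f,[505,150,.27]);print(r.x,np.abs(r.fun).max())
q=onz(W,[[255.5,222],[256.5,170]],72);print(q,np.arctan2(*(q[0]-q[1])[1::-1]))
print(onz(W,[[255.5,185]],41))
```

```text
[5.07733747e+02 1.51123919e+02 2.70086095e-01] 1.0545531002510415
[[523.84717782 159.45604704  72.        ]
 [486.60123047 138.913577    72.        ]] 0.5040214946887099
[[505.43868884 149.31449389  41.        ]]
```

Call:
send_rows([
  [[0.0005,0.0003,0.04],[0,0,0],0.0],
  [[0.0005,0.0003,0.08],[0,0,0],0.0],
  [[0.0005,0.0003,0.1128],[0,0,0],0.0],
  [[0.0005,0.0003,0.1128],[0,0,0],0.0],
  [[0.0005,0.0003,0.1128],[0,0,0],0.0],
])

```text
clock: 2.57
eef_pos: [504.1, 151.5, 66.3]
tcp_rot: [-3.139, -0.001, 2.089]
contact_force: [-0.8, -0.6, 0.8]
opening: 0.498
```

Call:
send_rows([
  [[0,0,0],[0,0,0],-1],
  [[0,0,0],[0,0,0],-1],
  [[0,0,0],[0,0,0],-1],
  [[0,0,0],[0,0,0],-1],
  [[0,0,0],[0,0,0],-1],
], squeeze=30)

```text
clock: 2.98
eef_pos: [505.5, 150.2, 68.0]
tcp_rot: [-3.142, 0.002, 2.09]
contact_force: [5.5, -12.9, 0.6]
opening: 0.13
```

Run:
```python
from h import *
from rig import viewer
go(505.3,150.3,67,1.59)
cv2.imwrite("pics/w2.png",viewer.grab_frame("wrist")[:,:,::-1])
```

```text
t 2.98 pos [505.5 150.2  68. ] rot [-3.142e+00  2.000e-03  2.090e+00] F [  5.48 -12.95   0.56] open 0.13
shift [ 0.0001 -0.0001  0.001 ] rv [5.000e-04 1.900e-03 5.003e-01] rows 0.025257209378734175 4.002690578828175
```

View pics/w2.png

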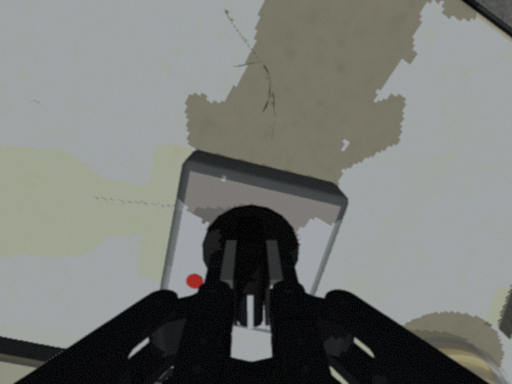

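The bar is gripped: opening 0.13, about 11–12 mm. Now turning it 0.5 rad clockwise.

Call:
send_rows([
  [[-0.001,0,0],[0,0,0.12],-1],
  [[-0.001,0,0],[0,0,0.24],-1],
  [[-0.001,0,0],[0,0,0.36],-1],
  [[-0.001,0,0],[0,0,0.48],-1],
  [[-0.001,0,0],[0,0,0.51],-1],
])

```text
clock: 3.45
eef_pos: [505.5, 150.2, 68.3]
tcp_rot: [3.141, 0.0, 1.573]
contact_force: [-0.1, 6.4, -14.9]
opening: 0.135
```

Run:
```python
from h import *
go(505.3,150.3,67,1.59)
```

```text
t 3.45 pos [505.5 150.2  68.3] rot [3.141 0.    1.573] F [ -0.1    6.44 -14.86] open 0.135
shift [ 0.0001 -0.0002  0.0013] rv [ 0.0008  0.0005 -0.0174] rows 0.03262670498084176 0.13943451128844309
```

Turned. Opening, then lifting straight up.

Call:
send_rows([
  [[0,0,0],[0,0,0],0.1],
  [[0,0,0],[0,0,0],0.1],
  [[0,0,0],[0,0,0],0.1],
  [[0,0,0],[0,0,0],0.1],
  [[0,0,0],[0,0,0],0.1],
])

```text
clock: 3.87
eef_pos: [505.8, 150.2, 68.9]
tcp_rot: [3.14, 0.0, 1.573]
contact_force: [-0.3, -0.6, -0.5]
opening: 0.546
```

Call:
send_rows([
  [[0,0,-0.04],[0,0,0],0.1],
  [[0,0,-0.08],[0,0,0],0.1],
  [[0,0,-0.12],[0,0,0],0.1],
  [[0,0,-0.12],[0,0,0],0.1],
  [[0,0,-0.12],[0,0,0],0.1],
])

```text
clock: 4.28
eef_pos: [507.2, 150.6, 191.6]
tcp_rot: [3.135, -0.001, 1.573]
contact_force: [0.4, 0.5, -0.8]
opening: 0.544
```

Run:
```python
from h import *
from rig import viewer
cv2.imwrite("pics/w3.png",viewer.grab_frame("wrist")[:,:,::-1])
go(515,-208,190,0.34)
```

```text
t 4.33 pos [505.9 150.2 189.7] rot [ 3.138 -0.     1.573] F [-0.65  0.09 -0.55] open 0.554
shift [-3.583e-01  8.200e-03 -3.000e-04] rv [ 0.003  -0.0023  1.2334] rows 8.593680836824525 9.866921227582878
```

View pics/w3.png

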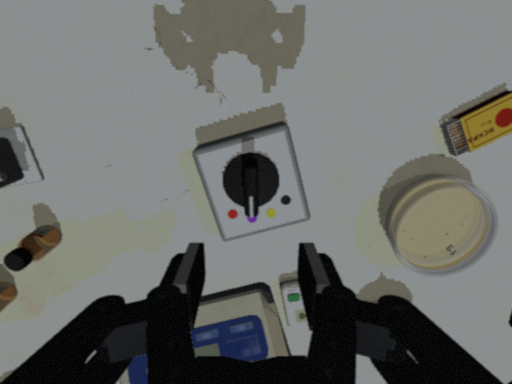

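The pointer sits on the violet dot at (252,217), and the fingers are clear. Moving over the mirror.

Call:
send_rows([
  [[-0.3583,0.0082,0],[0.003,-0.002,1.2334],0.1],
  [[-0.3583,0.0082,0],[0.003,-0.002,1.2334],0.1],
  [[-0.3583,0.0082,0],[0.003,-0.002,1.2334],0.1],
  [[-0.3583,0.0082,0],[0.003,-0.002,1.2334],0.1],
  [[-0.3583,0.0082,0],[0.003,-0.002,1.2334],0.1],
])

```text
clock: 4.75
eef_pos: [509.6, -59.7, 187.6]
tcp_rot: [-3.14, 0.001, 0.943]
contact_force: [0.5, 0.4, 0.3]
opening: 0.551
```

Run:
```python
from h import *
go(515,-208,190,0.34)
```

```text
t 4.75 pos [509.6 -59.7 187.6] rot [-3.14e+00  1.00e-03  9.43e-01] F [0.46 0.44 0.29] open 0.551
shift [-0.1168  0.0915 -0.0024] rv [-0.0015  0.0018  0.6028] rows 3.559632277847858 4.822311827471473
```

Call:
send_rows([
  [[-0.1168,0.0915,-0.0024],[0,0,0.6028],0.1],
  [[-0.1168,0.0915,-0.0024],[0,0,0.6028],0.1],
  [[-0.1168,0.0915,-0.0024],[0,0,0.6028],0.1],
  [[-0.1168,0.0915,-0.0024],[0,0,0.6028],0.1],
  [[-0.1168,0.0915,-0.0024],[0,0,0.6028],0.1],
])

```text
clock: 5.17
eef_pos: [514.1, -212.3, 188.2]
tcp_rot: [-3.141, 0.004, 0.33]
contact_force: [0.2, 2.1, -0.1]
opening: 0.552
```

Run:
```python
from h import *
from rig import viewer
p=viewer.camera_params("wrist");f=viewer.grab_frame("wrist");np.savez("w4.npz",K=p["intrinsics"],t=p["xyz"],o=p["orientation"])
cv2.imwrite("pics/w4.png",f[:,:,::-1])
cv2.imwrite("pics/w4b.png",cv2.resize(f,(800,600),interpolation=cv2.INTER_CUBIC)[:,:,::-1])
go(515,-208,190,0.34)
```

```text
t 5.22 pos [ 513.8 -210.2  188. ] rot [-3.139  0.005  0.323] F [-0.44  0.9   0.18] open 0.548
shift [ 0.0018 -0.0017 -0.002 ] rv [-0.0026  0.0045 -0.0167] rows 0.07769333037821466 0.13975482815882215
```

View pics/w4b.png

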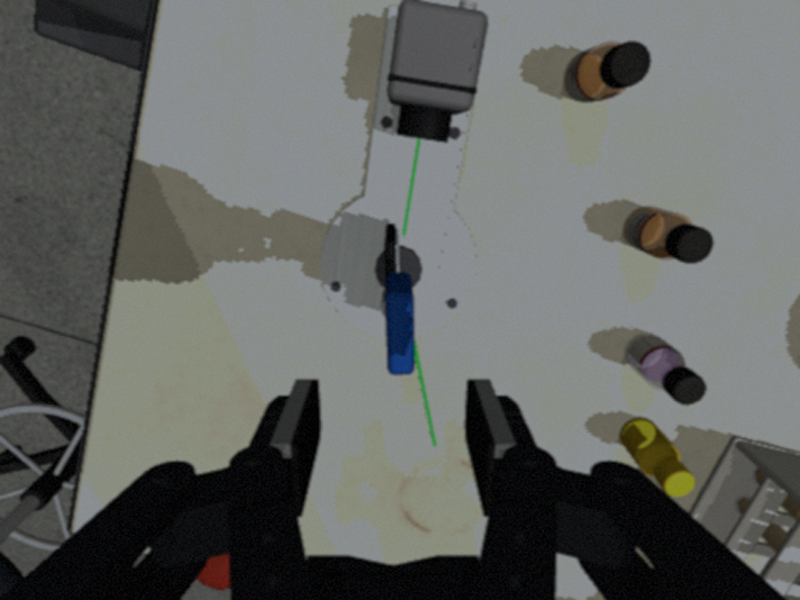

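Run:
```python
from h import *
p=np.load("w4.npz");W=cam(dict(intrinsics=p["K"],xyz=p["t"],orientation=p["o"]));print(W[1])
k=.64
px=lambda *a:np.array(a)*k
print("stand screws",onz(W,px([336,286],[452,303],[387,122],[455,133]),6))
g=onz(W,px([416,345],[435,445]),0);print("green",g,np.degrees(np.arctan2(*(g[1]-g[0])[1::-1])))
g=onz(W,px([417,140],[404,233]),6);print("green2",g,np.degrees(np.arctan2(*(g[0]-g[1])[1::-1])))
print("vio base/cap",onz(W,px([660,362]),8),onz(W,px([684,385]),58))
print("yel",onz(W,px([679,484]),58))
im=cv2.imread("pics/w4b.png")
for (ax,ay,col) in [(515,-208,(0,0,255)),(517,-210,(0,255,255))]:
  n=np.radians(19.5);N=np.array([np.cos(n),np.sin(n)]);Y=np.array([-N[1],N[0]])
  for z in (83,119):
    c=[np.r_[np.array([ax,ay])+s*6*N+t*19*Y,z] for s,t in((1,1),(1,-1),(-1,-1),(-1,1))]
    cv2.polylines(im,[np.int32(proj(W,np.array(c))/k)],True,col,1)
cv2.imwrite("pics/w4o.png",im[150:450,250:650].repeat(2,0).repeat(2,1))
```

```text
[ 488.52999753 -134.65305233  309.54456462]
stand screws [[ 483.06997267 -234.38998291    6.        ]
 [ 557.99925447 -220.77297213    6.        ]
 [ 482.15984268 -129.46501195    6.        ]
 [ 521.66625891 -122.27409452    6.        ]]
green [[ 547.0813468  -258.91069724    0.        ]
 [ 587.58757537 -329.82014613    0.        ]] -60.263315970236114
green2 [[ 502.00552395 -133.14425095    6.        ]
 [ 513.09160198 -187.54124635    6.        ]] 101.51909865757975
vio base/cap [[ 705.17986318 -213.66741717    8.        ]] [[ 689.26894485 -208.96284642   58.        ]]
yel [[ 720.78859843 -270.32309156   58.        ]]
```

View pics/w4o.png

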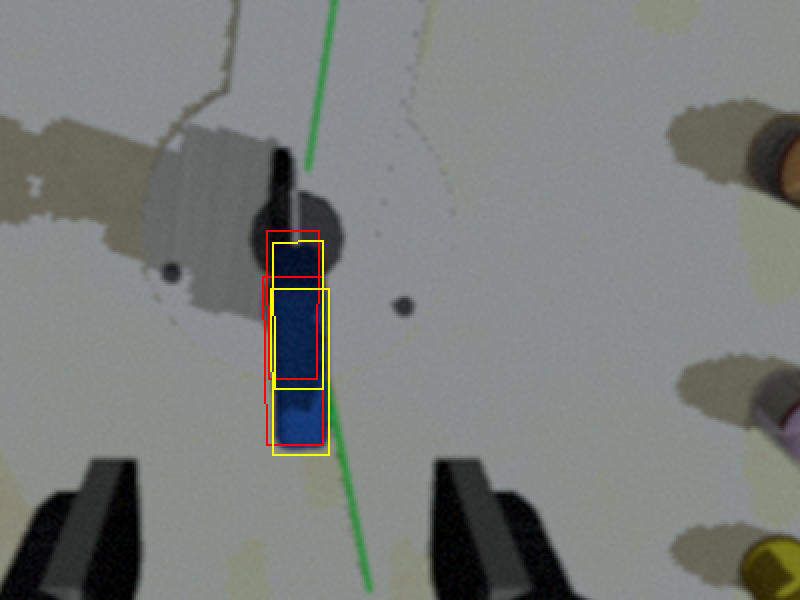

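Run:
```python
from h import *
go(516.7,-208.6,106,0.34)
```

```text
t 5.22 pos [ 513.8 -210.2  188. ] rot [-3.139  0.005  0.323] F [-0.44  0.9   0.18] open 0.548
shift [ 0.0037 -0.0004  0.082 ] rv [-0.0026  0.0045 -0.0167] rows 1.9677790835657814 0.13975482815882215
```

Call:
send_rows([
  [[0.0037,-0.0004,0.02],[-0.0026,0.0045,-0.0167],0.0],
  [[0.0037,-0.0004,0.05],[-0.0026,0.0045,-0.0167],0.0],
  [[0.0037,-0.0004,0.082],[-0.0026,0.0045,-0.0167],0.0],
  [[0.0037,-0.0004,0.082],[-0.0026,0.0045,-0.0167],0.0],
  [[0.0037,-0.0004,0.082],[-0.0026,0.0045,-0.0167],0.0],
])

```text
clock: 5.63
eef_pos: [514.8, -207.3, 103.9]
tcp_rot: [-3.138, 0.004, 0.342]
contact_force: [0.2, 0.4, 0.4]
opening: 0.502
```

Run:
```python
from h import *
from rig import viewer
cv2.imwrite("pics/w5.png",viewer.grab_frame("wrist")[:,:,::-1])
go(516.7,-208.6,106,0.34)
```

```text
t 5.68 pos [ 516.2 -208.   105.6] rot [-3.14e+00  2.00e-03  3.42e-01] F [ 1.53 -0.04  0.31] open 0.501
shift [ 0.0002  0.0008 -0.0004] rv [-0.0016  0.0018  0.0019] rows 0.02097873472127381 0.0245568829412542
```

View pics/w5.png

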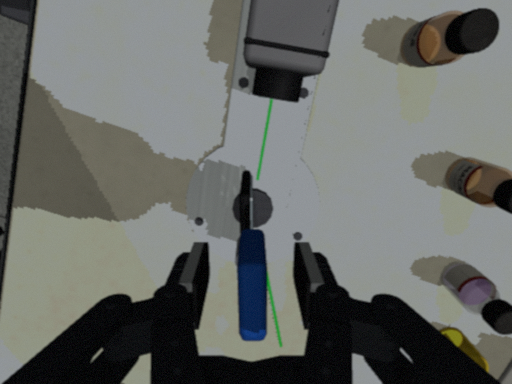

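The handle sits at (252,285), centred between the jaws and parallel to the pads. Closing.

Call:
send_rows([
  [[0,0.0005,0],[0,0,0],-1],
  [[0,0.0005,0],[0,0,0],-1],
  [[0,0.0005,0],[0,0,0],-1],
  [[0,0.0005,0],[0,0,0],-1],
  [[0,0.0005,0],[0,0,0],-1],
], squeeze=30)

```text
clock: 6.1
eef_pos: [516.1, -209.0, 107.3]
tcp_rot: [-3.141, 0.002, 0.343]
contact_force: [-6.9, -2.3, 7.5]
opening: 0.136
```

Run:
```python
from h import *
go(516.7,-208.6,106,0.34+.517)
```

```text
t 6.1 pos [ 516.1 -209.   107.3] rot [-3.141e+00  2.000e-03  3.430e-01] F [-6.88 -2.26  7.55] open 0.136
shift [ 0.0007 -0.0002  0.0013] rv [-0.001   0.0019 -0.5142] rows 0.03578929644273927 4.113887412531391
```

Call:
send_rows([
  [[-0.0005,0,0.0005],[0,0,-0.1],-1],
  [[-0.0005,0,0.0005],[0,0,-0.2],-1],
  [[-0.0005,0,0.0005],[0,0,-0.3],-1],
  [[-0.0005,0,0.0005],[0,0,-0.4],-1],
  [[-0.0005,0,0.0005],[0,0,-0.505],-1],
])

```text
clock: 6.52
eef_pos: [516.0, -209.0, 107.4]
tcp_rot: [-3.141, 0.001, 0.853]
contact_force: [2.4, 1.0, -7.2]
opening: 0.128
```

Call:
send_rows([
  [[0,0,0],[0,0,0],-1],
  [[0,0,0],[0,0,0],-1],
  [[0,0,0],[0,0,0],-1],
  [[0,0,0],[0,0,0],-1],
  [[0,0,0],[0,0,0],-1],
])

```text
clock: 6.93
eef_pos: [516.0, -209.0, 107.5]
tcp_rot: [-3.141, 0.001, 0.851]
contact_force: [2.4, -0.9, -11.4]
opening: 0.137
```

Run:
```python
from h import *
from rig import viewer
for n in ("wrist","top","side"):
    p=viewer.camera_params(n);f=viewer.grab_frame(n);np.savez(f"{n}6.npz",K=p["intrinsics"],t=p["xyz"],o=p["orientation"])
    cv2.imwrite(f"pics/{n}6.png",f[:,:,::-1])
    c={"wrist":f,"top":f[100:270,240:420],"side":f[180:340,200:400]}[n]
    cv2.imwrite(f"pics/{n}6b.png",cv2.resize(c,None,fx=1.5 if n=="wrist" else 3.5,fy=1.5 if n=="wrist" else 3.5,interpolation=cv2.INTER_CUBIC)[:,:,::-1])
go(516.7,-208.6,106,0.34+.517)
```

```text
t 7.08 pos [ 516.  -209.   107.5] rot [-3.141e+00  1.000e-03  8.520e-01] F [  2.48  -0.09 -11.37] open 0.135
shift [0.0008 0.0002 0.0015] rv [-0.0004  0.0007 -0.005 ] rows 0.040334723150133964 0.04090688552254094
```

View pics/wrist6b.png

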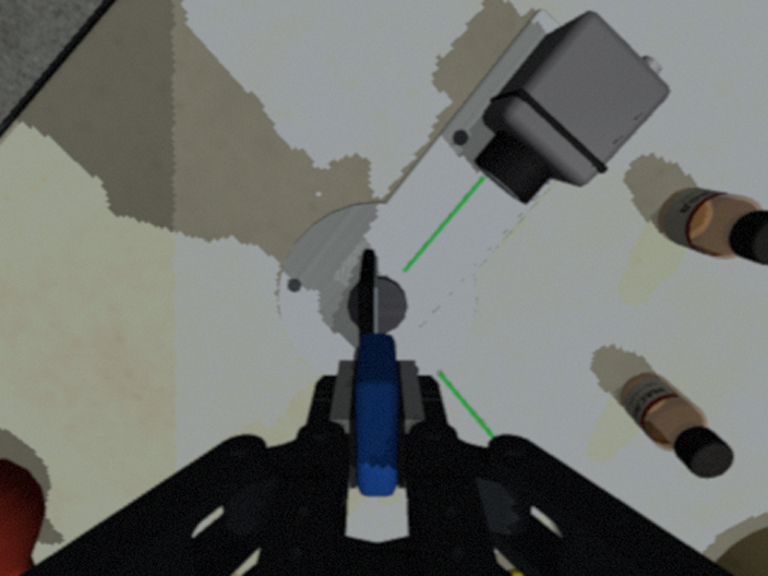

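View pics/top6b.png

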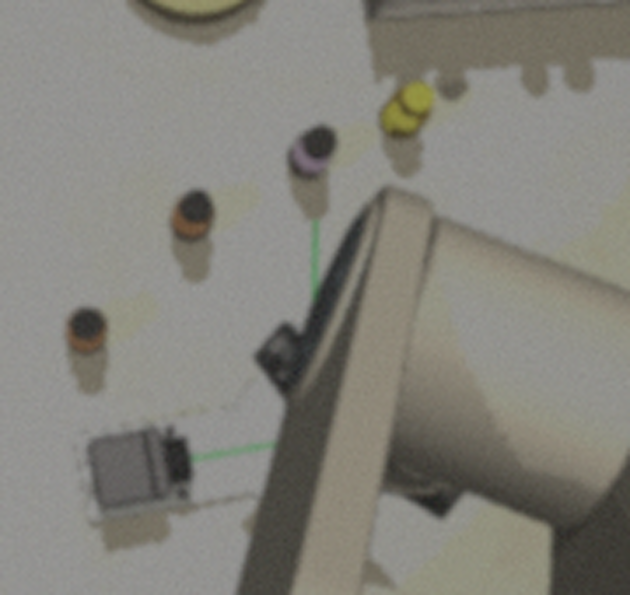

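View pics/side6b.png

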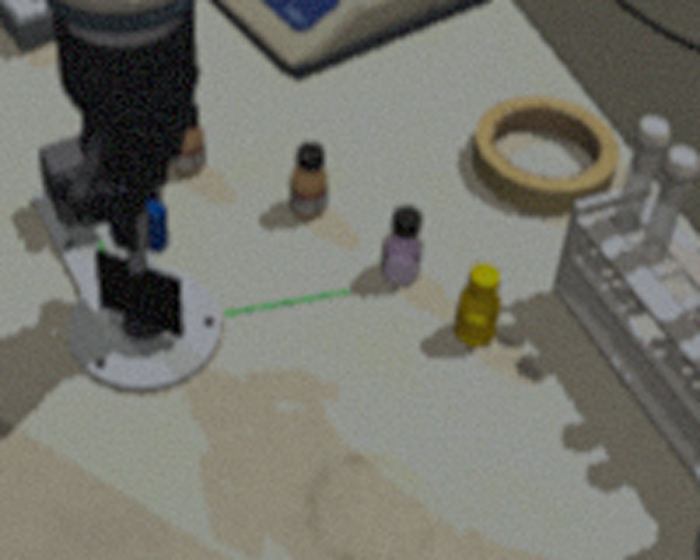

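Run:
```python
from h import *
L=lambda n:(lambda p:cam(dict(intrinsics=p["K"],xyz=p["t"],orientation=p["o"])))(np.load(n+"6.npz"))
T,S=L("top"),L("side")
t=lambda *a:np.array(a)/3.5+[240,100]-.35
s=lambda *a:np.array(a)/3.5+[200,180]-.35
gt=onz(T,t([316,220],[316,300]),0)[:,:2];gs=onz(S,s([352,291],[225,314]),0)[:,:2]
bs=onz(S,s([402,278]),0)[0,:2];bt=onz(T,t([320,139]),58)[0,:2];bsc=onz(S,s([407,216]),58)[0,:2]
for g in(gt,gs):
  d=g[0]-g[1];d/=np.linalg.norm(d);print(g.round(1),np.degrees(np.arctan2(d[1],d[0])))
  for b in(bs,bt,bsc):
    v=b-g[1];print(b.round(1),"lateral(+left)",d[0]*v[1]-d[1]*v[0])
```

```text
[[ 652.7 -215.1]
 [ 601.2 -214.1]] -1.1010512273865567
[ 694.3 -213.7] lateral(+left) 2.194615533671177
[ 691.2 -209.1] lateral(+left) 6.747942660914849
[ 693.3 -211.5] lateral(+left) 4.401742000461481
[[ 657.8 -215.3]
 [ 570.5 -211. ]] -2.7842069687902518
[ 694.3 -213.7] lateral(+left) 3.2945282396869247
[ 691.2 -209.1] lateral(+left) 7.75200859007486
[ 693.3 -211.5] lateral(+left) 5.471371606208499
```

The line passes roughly 4 mm to the right of the bottle centre, which is inside the 12 mm limit. I'll nudge the mirror by 0.012 rad to centre it better.

Call:
send_rows([
  [[0,0,0.0005],[0,0,-0.006],-1],
  [[0,0,0.0005],[0,0,-0.012],-1],
  [[0,0,0.0005],[0,0,-0.012],-1],
  [[0,0,0.0005],[0,0,-0.012],-1],
  [[0,0,0.0005],[0,0,-0.012],-1],
])

```text
clock: 7.5
eef_pos: [516.1, -209.1, 107.4]
tcp_rot: [-3.141, 0.001, 0.864]
contact_force: [-1.6, 1.5, 1.6]
opening: 0.138
```

Call:
send_rows([
  [[0,0,0],[0,0,0],-1],
  [[0,0,0],[0,0,0],-1],
  [[0,0,0],[0,0,0],-1],
  [[0,0,0],[0,0,0],-1],
  [[0,0,0],[0,0,0],-1],
])

```text
clock: 7.92
eef_pos: [516.0, -209.0, 107.4]
tcp_rot: [-3.141, 0.001, 0.864]
contact_force: [-1.3, 0.1, -1.6]
opening: 0.138
```

Run:
```python
from h import *
from rig import viewer
for n in ("top","side"):
    p=viewer.camera_params(n);C=cam(p);f=viewer.grab_frame(n);ds=viewer.cut_out("stain_violet",n)
    hsv=cv2.cvtColor(f,cv2.COLOR_RGB2HSV);m=cv2.inRange(hsv,(50,80,60),(85,255,255))
    ys,xs=np.nonzero(m);P=onz(C,np.c_[xs,ys],0)[:,:2]
    k=(P[:,0]>570)&(P[:,0]<665)&(abs(P[:,1]+210)<25);P=P[k]
    vx,vy,x0,y0=cv2.fitLine(P.astype(np.float32),cv2.DIST_HUBER,0,.01,.01).ravel()
    if vx<0: vx,vy=-vx,-vy
    print(n,k.sum(),"dir",np.degrees(np.arctan2(vy,vx)),"p",x0,y0)
    for b in((694,-213.7),(691.2,-209.1),(693.2,-211.3)): print("  lat",vx*(b[1]-y0)-vy*(b[0]-x0))
    for d in ds:print("  det",round(d["p"],2),d["extent"])
    c=f[100:270,240:420] if n=="top" else f[180:340,200:400]
    cv2.imwrite(f"pics/{n}7b.png",cv2.resize(c,None,fx=3.5,fy=3.5,interpolation=cv2.INTER_CUBIC)[:,:,::-1])
go(516.7,-208.6,106,0.34+.53)
```

```text
top 1 dir -77.62366 p 599.7595 -212.04337
  lat 91.69534
  lat 89.94635
  lat 91.42834
  det 0.66 [323.2, 133.1, 14.3, 18.7]
  det 0.52 [147.9, 215.7, 25.6, 21.6]
side 21 dir -1.4368984 p 613.5582 -209.97481
  lat -1.7068615
  lat 2.8214703
  lat 0.67231715
  det 0.66 [332.3, 255.5, 11.3, 22.5]
  det 0.61 [308.5, 239.1, 13.1, 21.3]
t 8.12 pos [ 516.1 -209.   107.4] rot [-3.141e+00  1.000e-03  8.640e-01] F [-1.58 -0.25 -1.72] open 0.129
shift [0.0008 0.0002 0.0014] rv [-0.0002  0.0007 -0.0061] rows 0.03836112909878879 0.04954381104944406
```

View pics/side7b.png

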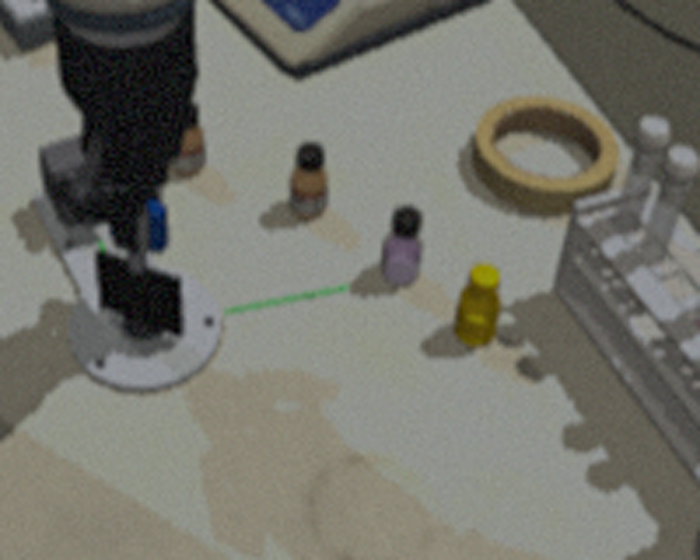

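View pics/top7b.png

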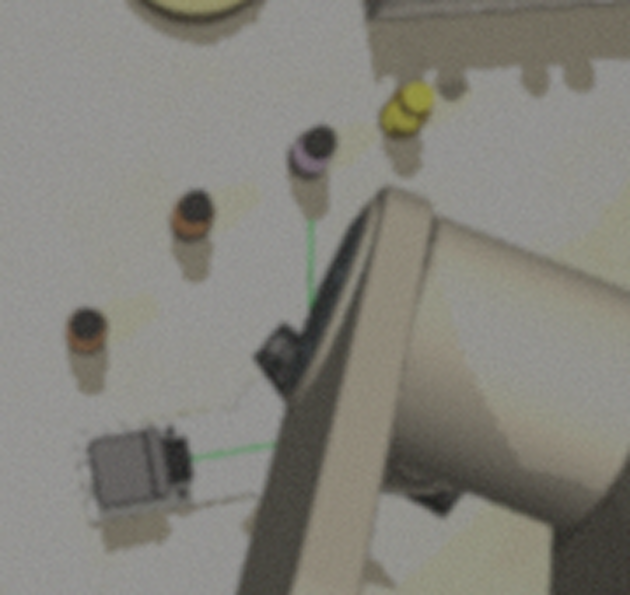

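In both views the green line points at the middle of the violet bottle, and no bottle has moved. The grip is steady, so I'm handing the job in.

Run:
```python
from rig import job,status
print(job.sign_off()); s=status.sense();print(s["clock"],s["tcp_rot"],s["opening"])
```

```text
the job is handed in; nothing more can be done
None
the job is handed in; nothing more can be done
```

The selector is clicked in at the violet dot and let go. The mirror is held by its blue handle with the green line on the violet bottle. I handed the job in at about 8.1 s; it gives no verdict.

- **Selector:** I gripped the knob at yellow, turned it 0.51 rad clockwise and let go. The wrist picture after lifting clear showed the pointer on the violet dot, and I didn't check it again after that.
- **Mirror:** I turned it about 0.52 rad in all: about 0.51, then a 0.012 rad correction after measuring the line about 4 mm off. The last readings showed it holding still, with a steady grip angle and the jaws still closed on the handle.
- **Aim:** The final fit from the side camera puts the line within about 3 mm of the bottle's centre, against the 12 mm allowed. My estimates of the bottle's position from different views vary by a few millimetres, mostly from calibration.
- **Bottles:** All three are upright and unmoved by eye in the last top and side pictures.
- **Failed check:** The automatic line fit in the top picture found only one green pixel, so I ignored it and judged that view by eye. It agreed with the side view.

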